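# Put the hot chisel away in the roll-top tool store

## Robot

A 6-joint arm with a two-finger parallel gripper is mounted at the origin on a cart in front of the work surface, level with it; the furniture and walls round the work are solid. World frame = base frame: x ahead of the robot, y to its left, z up, the work surface at z = 0. Lengths are in mm, angles in degrees, forces in N, time in s.
With the tool pointing down it reaches from about 325 to 925 mm from the base axis. Payload 3.1 kg.
Tool frame: the origin (TCP) lies at the very end of the fingers, on their centre line; the grasp point (between the pads) lies grasp_offset behind it (grasp_offset is the distance from the TCP to the grasp point, in mm); z points along the fingers, x is the direction in which the jaws open and shut, and the axes are right-handed (so a half turn about z gives the same grasp; the last joint's range is limited). The gripper opens to 85 mm and grips with 20 to 120 N. Pads are 22 mm wide; open, the fingers measure 114 mm over their backs; the gripper's body (76 mm by 85 mm) begins 54 mm behind the grasp point. The pads swing forward as they close: fully open they stand 13 mm farther back than shut.
Start: joints at [-83.606, 12.427, 92.441, -0, 75.132, -6.429], TCP at [138.731, -609.42, 231.3] pointing down, gripper open.
Joint ranges: [-157.48, 157.48], [-44.54, 120.13], [17.64, 146.25], [-64.5, 244.5], [7.68, 150.69], [-147.95, 147.95]. Speed limits (degrees/s): [159.86, 159.86, 180, 180, 180, 180].

## Interface

Orientations are given as [roll, pitch, yaw] about the fixed x, y, z axes, in that order (R = Rz(yaw) Ry(pitch) Rx(roll)).
In Python, from station import * gives the robot as it stands. Calls block until the motion is done:
- goto(position, orientation): joint-space move of the TCP to a pose.
- move_l(position, attitude=None, speed=150): straight line of the TCP; attitude=None keeps the orientation; speed is the mean speed in mm/s.
- move_j(angles): joint-space move.
- grip(opening, squeeze=None): finger opening in mm; squeeze is the grip in N (None keeps the last); returns when the fingers have stopped.
- wait(seconds).
- solve_ik(position, orientation): joint angles nearest the present ones, or None.
- get_obs(): the state.
- get_image(name): name is "scene" or "top"; returns the picture (480x640x3 uint8, red, green, blue); there is no depth.
- get_calibration(name): a dict with "fx", "fy", "cx", "cy" (pixels), "D" ([k1, k2, p1, p2, k3] as OpenCV has them; the pictures are not rectified), "R" (3x3) and "t" (3): a world point X has camera coordinates R X + t. Camera axes: x right, y down, z forward; pixel columns grow to the right and rows downward; lengths in mm; the calibration is good to about 2 mm. A picture is of the moment at which its call begins. get_calibration takes no time and is no camera call.
A pose or a line that the arm cannot do raises Unreachable and nothing moves.
- sign_off(): hands the job in, once; it reports no verdict.
Trained networks look in the newest picture that a camera, given by its name, has taken for a name from the list of things; names that differ only in an ending like _2 or _b are one class to them, and where a whole thing is asked for, a point or a joint stands for the part that bears it (a point fixed in the world has none). Each returns a list of dicts, best first, with "score" (0 to 1); they miss things now and then, are a little off and sometimes report something else, mostly with a low value. They report only what shows in the picture. A call takes as long as a camera call.
- spot_in(name, camera): "extent" ([centre column, centre row, width, height] in pixels, round what is visible of it).
- regions_of(name, camera): "region" (480x640 bool, what is visible of it) and "extent" ([centre column, centre row, width, height] in pixels, round what is visible of it).
The state is a dict: "t": time; "joint_pos": joint angles; "qvel": joint speeds; "effort": joint torques, N m; "tcp_pos": TCP position; "ee_rot": TCP orientation; "wrist_force": force on the tool from outside, world axes, zero at the start; "moment": the same for the moment, N m; "grip_width": finger opening in mm.
Only numpy, scipy, OpenCV 4.12 (cv2) and the standard library are available. Lean on these libraries where they do the work, as an engineer would, in place of code of your own. Each camera call takes 0.05 s, during which the arm holds its last target.

## Task

Put the hot chisel that lies on the table away: roll the tool store's slatted shutter up by its pull bar, lay the chisel lengthwise and centred in the empty wooden rest inside without dropping it, then roll the shutter fully down onto its sill. Leave the bar in the other rest, and the spanner and horseshoe on the table, where they are.

Things in the scene. Friction and masses are not known exactly. Their poses are not given: they have to be found in the camera images.
- store: Roll-top tool store, a grey steel case 388 mm wide, 270 deep, 185 high, fixed. Origin: centre of its underside; x to its back, y to its left seen from the front, z up. The front sill is 120 high and ends 93 before the origin; inside, a wooden deck lies 100 up, 364 wide between the cheeks; false back 74 behind the origin, fixed hood from 80 behind it. The drawer below is locked.
- shutter (a joint): Shutter of aluminium slats: angle (rad) its lead slat, the lowest, with the pull bar, has rolled up round track_axis. 0 = fully down on the sill, 1.18 = fully open (stop). Starts a little ajar; light friction (4 to 7 N at the bar), stays where it is left, no latch. The other slats follow over the top and down inside the hood.
- pull_bar (a point): Centre of the shutter's round steel pull bar, 14 mm thick, 180 long, along the store's y, on two posts 75 to either side. It runs on a circle of radius 160 round track_axis; the slat's face is 26 beyond the bar's centre, towards the axis. At joint 0 it stands 99 before and 126 above the axis (52 degrees up); at 1.18 it is past the top, 79 behind the axis and 139 above it.
- track_axis (a point): Centre of the circle on which the lead slat and pull bar roll: in the middle of the store's width, 40 mm above the table. Axes as store: the circle's axis is y, the front is -x.
- empty_rest_seat (a point): Where the chisel's centre lies when seated in the empty one of two alike wooden rests, end to end, 180 mm apart, 37 before the store's middle (which is empty varies). y along the groove (the store's y), z up. Two saddles 14 thick, 47 to either side along y; groove 20 wide at its floor (11.5 below this point), 40 at its top (0.5 below). Between them 80 is free for fingers, down to 22.5 below.
- chisel_mid (a point): Centre, half-way up, of the hot chisel: an octagonal steel bar 154 mm long and 22 thick, blunt ends, 0.26 to 0.43 kg, lying loose on the table. Its length is along y, z is up.
- stored_bar_mid (a point): Centre of the round steel bar, 151 mm long (along its y) and 15 thick, that lies loose in the other rest. To be left there.
- spanner: Double open-end spanner, 216 mm long (along its y), 40 wide, 8 thick, loose on the table; origin at the centre of its underside. A bystander.
- horseshoe: Horseshoe, 118 by 124 mm, 9 thick, lying loose on the table; origin at the centre of its underside. A bystander.

How it is judged:
By the outcome, as a careful person would: the job done as asked, in the order asked, and still so for the second after the job is handed in, with the robot touching nothing.
It also fails if it takes over 66 s, if anything falls off the work surface, if the arm or the gripper's body presses on something with over 40 N, if the wrist force passes 120 N, or if a joint passes its speed limit or range.

## Working session

There is one attempt and no reset: what is moved stays moved. The work goes in short steps, each a Python script; the robot and the scene stay as the last script left them, time stands still between calls to the robot, and variables do not carry over. Pictures are saved under pics/ and viewed, and the job is handed in when it is done.

```bash
ls; mkdir -p pics; cat > a.py <<'E'
from station import *
import cv2, numpy as np
for n in ("scene","top"):
    im=get_image(n); cv2.imwrite(f"pics/{n}0.png",im[:,:,::-1])
    c=get_calibration(n); print(n,{k:np.round(v,4).tolist() for k,v in c.items()})
    for o in ("store","shutter","pull_bar","chisel_mid","stored_bar_mid","spanner","horseshoe"):
        print(o,[(np.round(d["extent"],1).tolist(),round(d["score"],2)) for d in spot_in(o,n)])
o=get_obs(); print(o)
E
python3 a.py
```

```text
pics
scene {'fx': 443.3494, 'fy': 443.3494, 'cx': 318.6724, 'cy': 247.2638, 'D': [-0.1037, 0.0, 0.0, 0.0, 0.0], 'R': [[0.9991, 0.042, 0.0046], [0.0377, -0.8374, -0.5453], [-0.019, 0.545, -0.8382]], 't': [-587.1803, 10.6272, 1060.3814]}
store [([311.0, 326.8, 184.6, 237.2], 0.64)]
shutter [([304.1, 314.6, 136.7, 184.1], 0.85)]
pull_bar [([306.1, 313.4, 136.3, 189.1], 0.88)]
chisel_mid [([283.9, 178.8, 31.7, 41.7], 0.58)]
stored_bar_mid []
spanner [([323.4, 196.3, 18.1, 34.0], 0.67)]
horseshoe [([386.1, 180.8, 50.4, 41.2], 0.95)]
top {'fx': 469.7465, 'fy': 469.7465, 'cx': 328.3951, 'cy': 242.3903, 'D': [0.0083, 0.0, 0.0, 0.0, 0.0], 'R': [[0.0253, -0.9995, -0.0197], [-0.9961, -0.0236, -0.0844], [0.0839, 0.0218, -0.9962]], 't': [-26.2908, 598.8989, 1258.7429]}
store [([398.4, 244.5, 173.9, 130.2], 0.76)]
shutter [([399.8, 247.8, 157.7, 101.5], 0.76)]
pull_bar [([398.7, 249.3, 150.6, 99.4], 0.62)]
chisel_mid [([229.4, 287.1, 56.5, 26.0], 0.72)]
stored_bar_mid []
spanner [([277.1, 248.2, 75.1, 17.3], 0.84)]
horseshoe [([236.2, 186.6, 42.9, 43.6], 0.56)]
{'t': 0.8, 'joint_pos': array([-8.36051709e+01,  1.24242936e+01,  9.24388228e+01,  7.41632589e-04,
        7.51319843e+01, -6.43088092e+00]), 'qvel': array([ 0.03939799,  0.0387166 ,  0.08470965, -0.00769373,  0.06290723,
       -0.00611656]), 'effort': array([-9.03625041e-04, -3.96840119e+01, -3.04233849e+01, -1.96488604e-04,
        5.86577862e-04,  1.28882854e-05]), 'tcp_pos': array([ 138.74609764, -609.44035438,  231.35450067]), 'ee_rot': array([-1.79999836e+02, -4.94869432e-03, -7.71744803e+01]), 'wrist_force': array([-0.77031801, -0.04602934, -0.02074319]), 'moment': array([ 0.00274946, -0.04549416, -0.02050651]), 'grip_width': 85.42299810784112}
```

View pics/scene0.png

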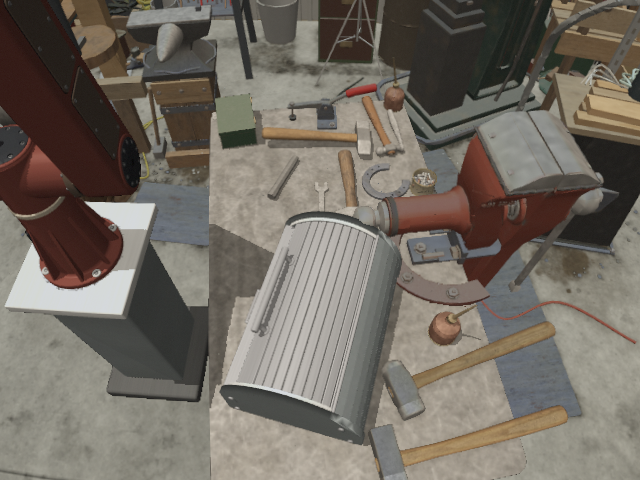

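View pics/top0.png

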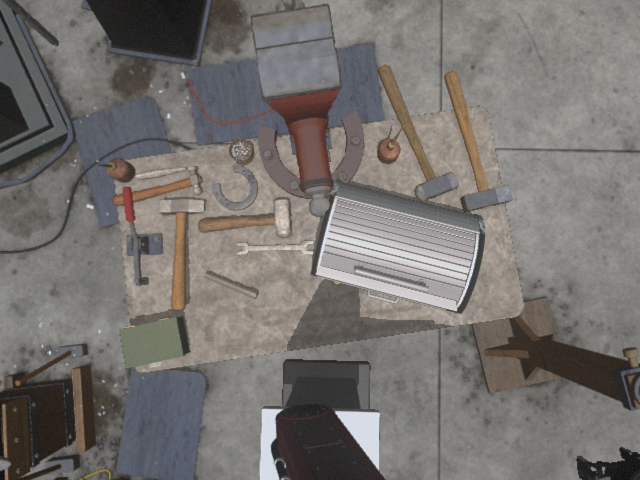

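The scene picture shows the store with the shutter nearly closed (pull bar from (290,255) to (260,330)) and the chisel at (283,178). In the top picture the pull bar runs from (357,268) to (427,286) and the chisel from (207,273) to (257,295). I'll zoom in to get accurate pixels.

```bash
cat > b.py <<'E'
import cv2
a=cv2.imread("pics/top0.png"); cv2.imwrite("pics/top0z.png",cv2.resize(a[170:320,300:500],None,fx=4,fy=4,interpolation=cv2.INTER_CUBIC))
cv2.imwrite("pics/top0c.png",cv2.resize(a[230:310,190:320],None,fx=6,fy=6,interpolation=cv2.INTER_CUBIC))
a=cv2.imread("pics/scene0.png"); cv2.imwrite("pics/sc0z.png",cv2.resize(a[200:450,210:410],None,fx=2.4,fy=2.4,interpolation=cv2.INTER_CUBIC))
E
python3 b.py
```

```text
(no output)
```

View pics/top0z.png

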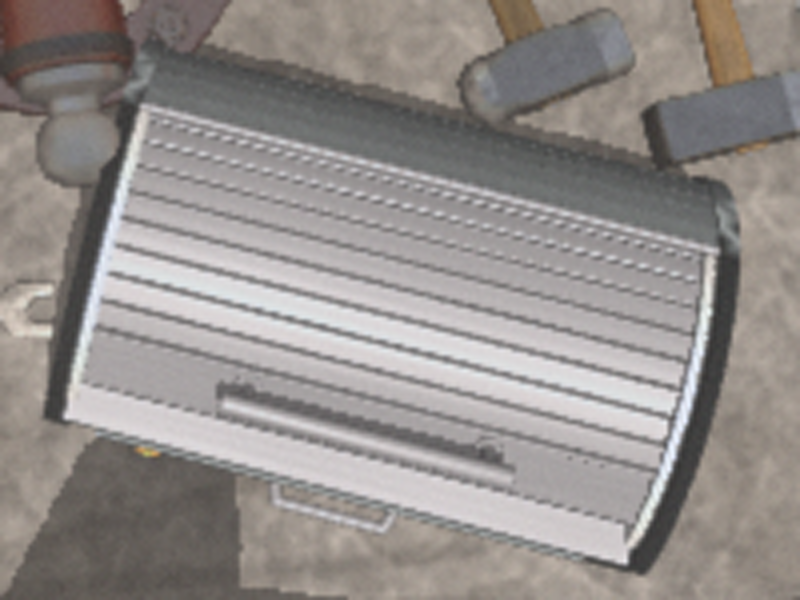

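View pics/top0c.png

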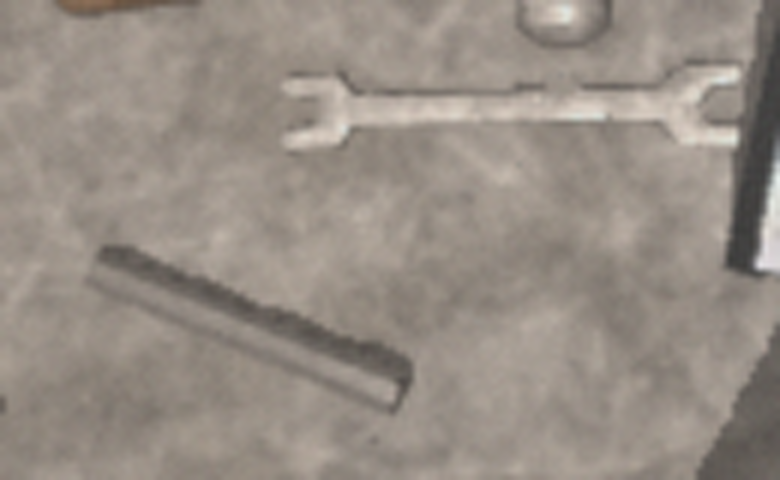

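View pics/sc0z.png

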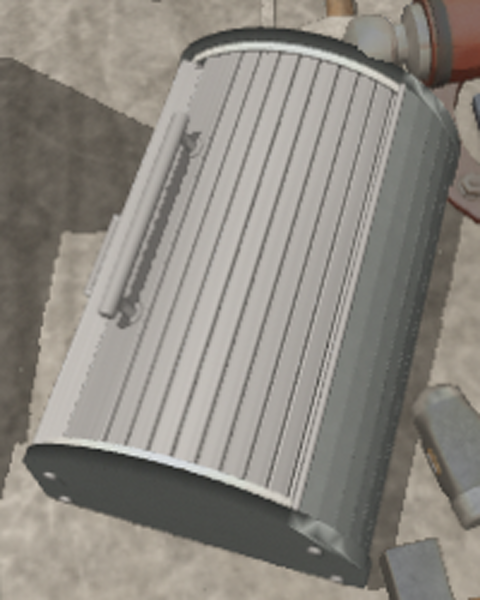

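```bash
cat > h.py <<'E'
import cv2, numpy as np
from station import *
from scipy.optimize import least_squares
from scipy.spatial.transform import Rotation as Rn
def proj(n,X):
    c=get_calibration(n); K=np.array([[c["fx"],0,c["cx"]],[0,c["fy"],c["cy"]],[0,0,1.]])
    p,_=cv2.projectPoints(np.atleast_2d(np.asarray(X,float)),cv2.Rodrigues(np.array(c["R"],float))[0],np.array(c["t"],float),K,np.array(c["D"],float))
    return p[:,0]
def onz(n,px,z):
    c=get_calibration(n); K=np.array([[c["fx"],0,c["cx"]],[0,c["fy"],c["cy"]],[0,0,1.]])
    u=cv2.undistortPoints(np.array(px,float).reshape(-1,1,2),K,np.array(c["D"],float))[:,0]
    R=np.array(c["R"],float);t=np.array(c["t"],float); d=np.c_[u,np.ones(len(u))]@R; o=-R.T@t
    return o+d*((z-o[2])/d[:,2])[:,None]
def S(x,y,yaw,p):  # store->world
    p=np.atleast_2d(np.asarray(p,float)); c,s=np.cos(yaw),np.sin(yaw)
    return np.c_[x+c*p[:,0]-s*p[:,1], y+s*p[:,0]+c*p[:,1], p[:,2]]
def bar(q,y=0):
    a=np.deg2rad(52)+q; a=np.arctan2(126,99)+q
    return [-160*np.cos(a), y, 40+160*np.sin(a)]
E
cat > c.py <<'E'
from h import *
def cr(p,ox,oy,f): return [ox+(p[0]+.5)/f-.5, oy+(p[1]+.5)/f-.5]
T=lambda *p: cr(p,300,170,4); Sc=lambda *p: cr(p,210,200,2.4)
tb=[T(218,401),T(512,476)]; ts=[T(66,420),T(630,564)]; sb=[Sc(184,115),Sc(104,312)]
def res(v):
    x,y,w,q=v
    B=S(x,y,w,[bar(q,90),bar(q,-90)]); L=S(x,y,w,[[-135,182,120],[-135,-182,120]])
    return np.r_[(proj("top",B)-tb).ravel(),(proj("top",L)-ts).ravel(),(proj("scene",B)-sb).ravel()]
r=least_squares(res,[600,-150,-.2,.1]); print(r.x,np.degrees(r.x[2]),r.fun.round(1))
# chisel
C=lambda *p: cr(p,190,230,6)
m=onz("top",[C(98,262),C(402,382)],13); print(m,m.mean(0),np.linalg.norm(m[0]-m[1]),np.degrees(np.arctan2(*(m[0]-m[1])[1::-1])))
for n in("top","scene"):
    get_image(n)
    for o in ("chisel_mid","spanner","horseshoe"):
        for d in regions_of(o,n)[:1]:
            ys,xs=np.nonzero(d["region"]); rect=cv2.minAreaRect(np.c_[xs,ys].astype(np.float32)); 
            P=onz(n,np.c_[xs,ys],11 if o[0]=="c" else 5); c=P.mean(0); u,s,v=np.linalg.svd(P-c); 
            e=(P-c)@v[0]; print(n,o,d["score"],c.round(1),np.degrees(np.arctan2(v[0,1],v[0,0])).round(1),e.min().round(),e.max().round())
print(onz("scene",[[297,157],[271,196]],11))
E
python3 c.py
```

```text
[ 5.98758169e+02 -1.87141087e+02 -2.28570171e-01  1.21387996e-02] -13.096106113981397 [-0.4 -0.9 -1.2 -0.8 -2.2  0.2 -1.6  1.1 -1.3  1.8  0.8  2.7]
[[507.05785021 324.02697933  13.        ]
 [455.84957605 181.94762108  13.        ]] [481.45371313 252.98730021  13.        ] 151.02592951316635 70.17981180742511
top chisel_mid 0.8 [475.  248.2  11. ] -110.4 -82.0 73.0
top spanner 0.61 [582.3 135.3   5. ] 91.6 -104.0 108.0
top horseshoe 0.92 [741.4 247.8   5. ] 131.9 -61.0 61.0
scene chisel_mid 0.63 [481.  252.5  11. ] -110.8 -86.0 80.0
scene spanner 0.56 [585.2 205.6   5. ] 92.1 -57.0 38.0
scene horseshoe 0.9 [745.  246.5   5. ] 137.3 -64.0 60.0
[[514.0109873  326.46347208  11.        ]
 [456.58879833 184.29539864  11.        ]]
```

```bash
python3 - <<'E'
import cv2
a=cv2.imread("pics/scene0.png"); cv2.imwrite("pics/sc0c.png",cv2.resize(a[140:220,240:400],None,fx=5,fy=5,interpolation=cv2.INTER_CUBIC))
E
```

```text
(no output)
```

View pics/sc0c.png

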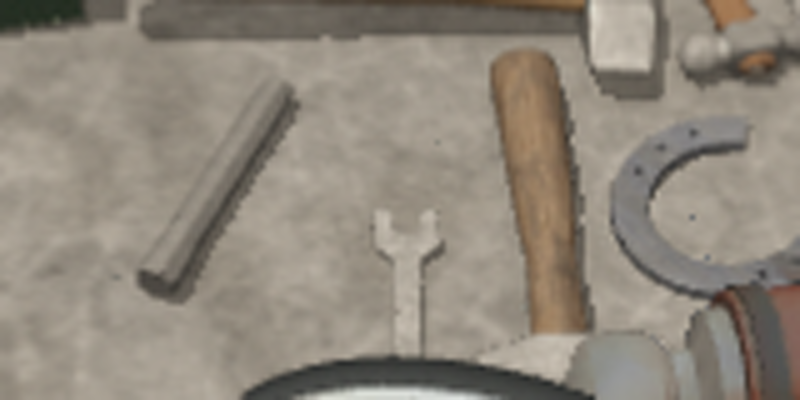

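The crop confirms the chisel's two ends at about (297,157) and (271,196) in the scene picture. Next I'll zoom in on the bar ends.

```bash
python3 - <<'E'
import cv2,numpy as np
a=cv2.imread("pics/top0.png");b=cv2.imread("pics/scene0.png")
f=lambda a,x,y,w,h,s:cv2.resize(a[y:y+h,x:x+w],None,fx=s,fy=s,interpolation=cv2.INTER_CUBIC)
cv2.imwrite("pics/z1.png",f(a,345,255,100,65,8))
cv2.imwrite("pics/z2.png",f(b,215,235,100,100,6))
E
```

```text
(no output)
```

View pics/z1.png

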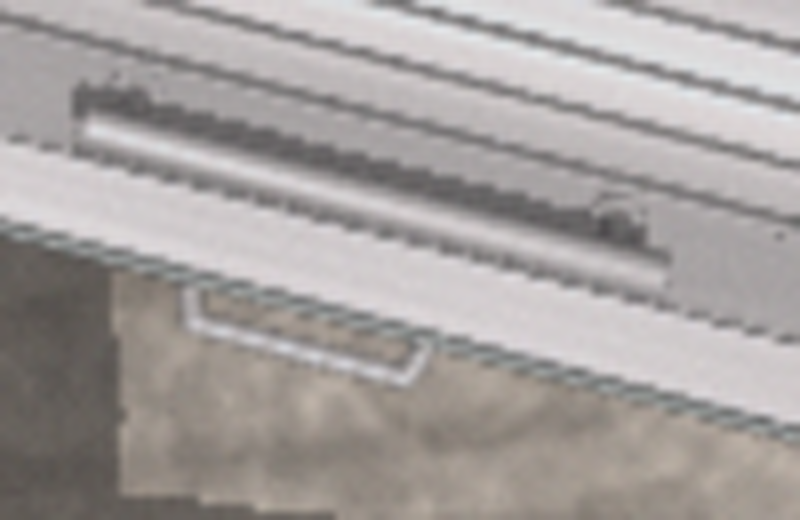

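View pics/z2.png

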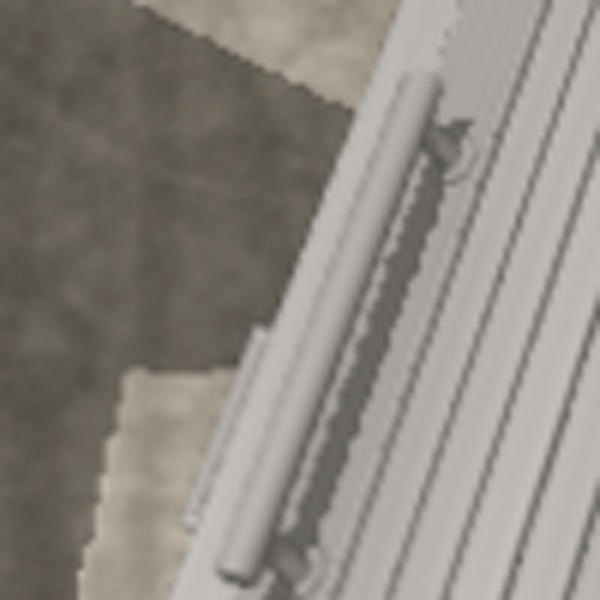

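```bash
cat > c2.py <<'E'
from h import *
tb=[[354.8,271.5],[428.4,288.7]]; sb=[[285.5,247.5],[254.5,330.0]]
ts=[[316.4,274.9],[457.4,310.9]]
def mk(ws,wc):
  def res(v):
    x,y,w,q=v
    B=S(x,y,w,[bar(q,90),bar(q,-90)]); L=S(x,y,w,[[-135,182,120],[-135,-182,120]])
    return np.r_[(proj("top",B)-tb).ravel(),(proj("top",L)-ts).ravel()*ws,(proj("scene",B)-sb).ravel()*wc]
  return res
for ws,wc in((0,1),(1,1),(.3,1),(1,0)):
    r=least_squares(mk(ws,wc),[600,-150,-.2,.1]); 
    B=S(*r.x[:3],[bar(r.x[3],0)])
    print(r.x.round(3),np.degrees(r.x[2]).round(2),r.fun.round(1),"bar",B.round(1))
    # free 3D bar ends
def tri(i):
    f=lambda X: np.r_[(proj("top",X)-tb[i]).ravel(),(proj("scene",X)-sb[i]).ravel()]
    s=least_squares(f,[500,-170,180]); return s.x,s.fun.round(1)
a,b=tri(0),tri(1); print(a,b,np.linalg.norm(a[0]-b[0]),(a[0]+b[0])/2,np.degrees(np.arctan2(-(a[0]-b[0])[0],(a[0]-b[0])[1])))
E
python3 c2.py
```

```text
[ 5.84334e+02 -1.84063e+02 -2.16000e-01  1.24000e-01] -12.38 [-0.6 -2.  -0.5 -1.1 -0.   0.  -0.   0.  -1.4 -0.5 -1.   1. ] bar [[ 503.7 -166.4  177. ]]
[ 5.98174e+02 -1.86889e+02 -2.19000e-01  1.60000e-02] -12.55 [-0.9 -2.  -1.5 -1.1 -2.3  1.  -1.3  0.5 -1.   2.  -0.5  2.8] bar [[ 503.7 -165.9  167.4]]
[ 5.90935e+02 -1.84830e+02 -2.17000e-01  7.30000e-02] -12.45 [-0.9 -2.  -1.2 -1.1 -0.9  1.2 -0.6  1.  -1.2  0.4 -0.8  1.5] bar [[ 503.6 -165.6  172.7]]
[ 6.00074e+02 -1.91517e+02 -2.20000e-01 -2.90000e-02] -12.6 [ 0.4 -0.5 -0.5  0.4 -0.5  0.2  0.5 -0.1 -0.   0.  -0.   0. ] bar [[ 500.1 -169.2  162.9]]
(array([522.73091411, -79.00325011, 175.28047826]), array([-0.4, -1.9, -1.5,  0.2])) (array([ 484.86555126, -254.008334  ,  180.40020803]), array([-0.3, -1.3, -1. ,  0.2])) 179.1278223025808 [ 503.79823268 -166.50579205  177.84034315] -12.208733743238776
```

```bash
python3 - <<'E'
import station
print([n for n in dir(station) if not n.startswith("_")]); print(getattr(station,"grasp_offset",None))
E
cat > d.py <<'E'
from h import *
P=(591,-185,np.deg2rad(-12.45))
ori=[180,0,-12.45]
grip(0)
for p in ((-190,0,270),(-150,0,270)): 
    print(S(*P,[p]), solve_ik(S(*P,[p])[0],ori))
goto(S(*P,[(-155,0,250)])[0],ori)
move_l(S(*P,[(-145,0,163)])[0],speed=120)
o=get_obs(); print(o["t"],o["tcp_pos"],o["wrist_force"],o["grip_width"])
for n in("top","scene"): cv2.imwrite(f"pics/{n}1.png",get_image(n)[:,:,::-1])
E
python3 d.py
python3 - <<'E'
import cv2,numpy as np
a=cv2.imread("pics/top1.png");b=cv2.imread("pics/scene1.png")
f=lambda a,x,y,w,h,s:cv2.resize(a[y:y+h,x:x+w],None,fx=s,fy=s,interpolation=cv2.INTER_CUBIC)
cv2.imwrite("pics/z3.png",np.hstack([f(a,300,200,160,200,2.5),f(b,180,180,160,200,2.5)]))
E
```

```text
['Unreachable', 'get_calibration', 'get_image', 'get_obs', 'goto', 'grasp_offset', 'grip', 'move_j', 'move_l', 'regions_of', 'sign_off', 'solve_ik', 'spot_in', 'wait']
18.700000000000003
[[ 405.46794224 -144.038365    270.        ]] [-2.89195630e+01 -1.44206869e+01  1.14715538e+02 -2.54444375e-14
  7.97051493e+01 -1.64695630e+01]
[[ 444.52732282 -152.6618671   270.        ]] [-2.75188432e+01 -8.89333754e+00  1.10134111e+02 -2.54444375e-14
  7.87592266e+01 -1.50688432e+01]
4.825 [ 449.92060432 -154.1131403   163.66056376] [-1.04737321  1.58815447  0.65563494] 0.06804214280400617
```

View pics/z3.png

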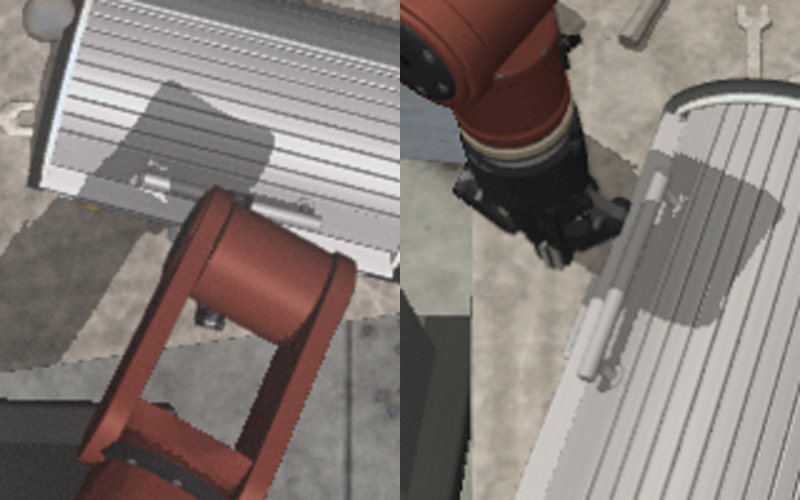

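The left half (top view) shows the forearm covering the middle of the bar. The right half (scene view) shows the closed fingertips just in front of the bar's middle, at crop (610,235). Next is a guarded push.

```bash
cat > e.py <<'E'
from h import *
P=(591,-185,np.deg2rad(-12.45))
d=S(0,0,P[2],[(1,0,0)])[0]
f0=get_obs()["wrist_force"]; p=get_obs()["tcp_pos"].copy(); p=S(*P,[(-145,0,163)])[0]
for i in range(10):
    p=p+3.5*d; move_l(p,speed=80); o=get_obs(); f=(o["wrist_force"]-f0)@d
    print(o["t"],o["tcp_pos"].round(1),round(f,1),(o["wrist_force"]-f0).round(1))
    if f<-2.5: break
E
python3 e.py
```

```text
5.175 [ 453.4 -154.7  163.6] 0.4 [ 0.4 -0.  -0.8]
5.425 [ 456.5 -155.3  163.1] 1.0 [ 1.1  0.3 -0.3]
5.675 [ 459.9 -156.1  163. ] 0.1 [0.3 0.8 0. ]
5.925 [ 463.3 -156.8  163. ] 1.0 [ 0.9 -0.4 -1.2]
6.175 [ 466.7 -157.6  163.1] 0.7 [ 0.8  0.1 -0.5]
6.425 [ 470.1 -158.3  163.1] 1.0 [ 0.9 -0.4 -0.2]
6.675 [ 473.5 -159.1  163.1] -0.2 [-0.3 -0.2 -1.1]
6.925 [ 477.  -159.9  163.1] 0.7 [ 0.8  0.4 -0.5]
7.175 [ 480.4 -160.6  163. ] -0.7 [-0.6  0.5 -0.1]
7.425 [ 483.6 -161.2  162.9] 0.4 [ 0.4 -0.4 -0.4]
```

```bash
sed -i 's/^f0=.*/f0=np.array([-1,1.,0.5]); p=get_obs()["tcp_pos"].copy(); p[2]=163/; s/3.5\*d/3*d/' e.py; python3 e.py
```

```text
7.675 [ 484.2 -161.3  163. ] -5.9 [-5.7  1.4  5.2]
```

```bash
python3 - <<'E'
from h import *
o=get_obs(); print(o["t"],o["tcp_pos"].round(1),o["wrist_force"].round(1))
b=get_image("scene"); cv2.imwrite("pics/z4.png",cv2.resize(b[180:380,180:380],None,fx=3,fy=3,interpolation=cv2.INTER_CUBIC)[:,:,::-1])
E
```

```text
7.675 [ 484.2 -161.3  163. ] [-6.7  2.4  5.7]
```

View pics/z4.png

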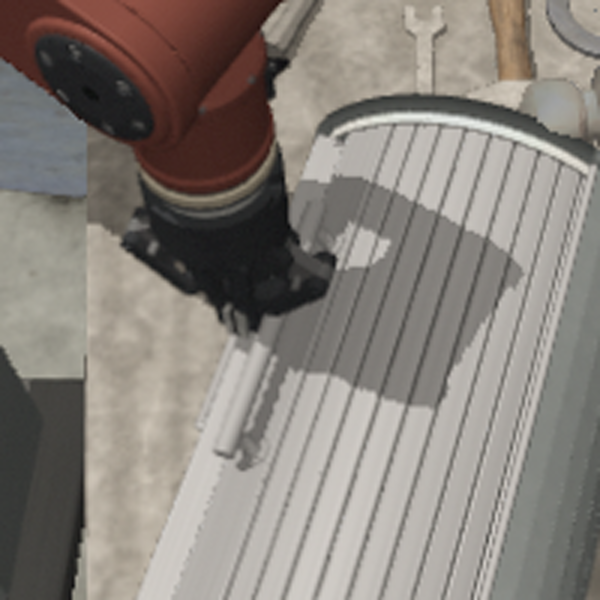

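```bash
cat > e2.py <<'E'
from h import *
import sys
d=S(0,0,np.deg2rad(-12.45),[(1,0,0)])[0]
p=get_obs()["tcp_pos"]
for a in sys.argv[1:]:
    dx,dz=map(float,a.split(",")); p=p+dx*d+[0,0,dz]; move_l(p,speed=80); o=get_obs()
    print(o["t"],o["tcp_pos"].round(1),(o["wrist_force"]+[1,-1,-.5]).round(1))
b=get_image("scene"); cv2.imwrite("pics/z5.png",cv2.resize(b[180:380,180:380],None,fx=3,fy=3,interpolation=cv2.INTER_CUBIC)[:,:,::-1])
E
python3 e2.py 4,2.5 4,2.5
```

```text
7.975 [ 486.2 -161.7  164.8] [-4.4 -0.2 -0.5]
8.225 [ 490.6 -162.7  167.6] [-4.5  0.4  2.2]
```

View pics/z5.png

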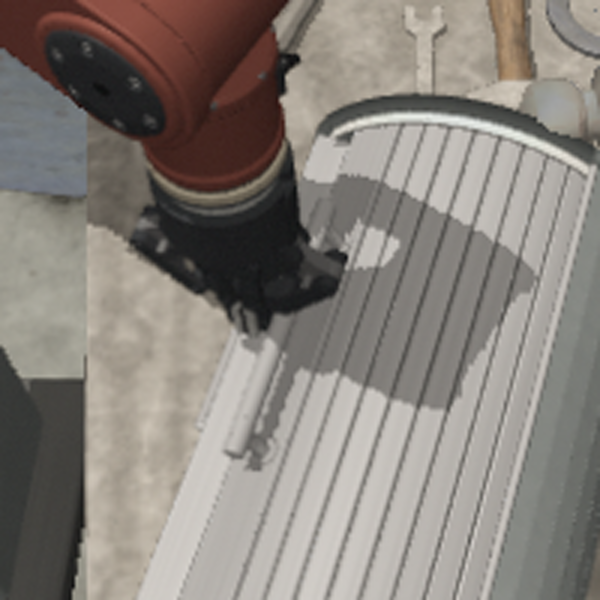

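```bash
cat > f.py <<'E'
from h import *
d=S(0,0,np.deg2rad(-12.45),[(1,0,0)])[0]
p0=get_obs()["tcp_pos"]; t0=np.deg2rad(59)
ths=list(np.deg2rad([66,74,82,90,98,106,112]))+list(np.deg2rad(np.arange(114,128,1.)))
for th in ths:
    p=p0+160*(np.cos(t0)-np.cos(th))*d+[0,0,160*(np.sin(th)-np.sin(t0))]
    move_l(p,speed=90); o=get_obs(); f=o["wrist_force"]+[1,-1,-.5]
    print(o["t"],np.degrees(th).round(),o["tcp_pos"].round(1),f.round(1))
    if f@d<-14 or abs(f[2])>14: break
for n in("top","scene"): cv2.imwrite(f"pics/{n}2.png",get_image(n)[:,:,::-1])
E
python3 f.py
```

```text
8.625 66.0 [ 508.2 -166.7  176.9] [ 0.4 -0.5 -0.2]
9.025 74.0 [ 528.8 -171.   184.3] [ 2.  -0.8 -1.8]
9.425 82.0 [ 549.8 -175.6  188.7] [ 1.1 -0.9  0.1]
9.825 90.0 [ 571.4 -180.5  190.3] [ 0.5 -1.8 -1. ]
10.225 98.0 [ 593.1 -185.3  188.8] [ 1.4 -0.6 -1.4]
10.625 106.0 [ 614.4 -189.9  184.1] [ 0.5 -1.7 -0.9]
10.9583 112.0 [ 629.7 -193.3  178.5] [ 0.8 -1.8  0. ]
11.2083 114.0 [ 634.8 -194.5  176.5] [ 0.7 -0.7 -0.1]
11.4583 115.0 [ 637.2 -195.1  175.5] [ 1.8 -0.1  0.8]
11.7083 116.0 [ 639.8 -195.7  174.3] [ 1.3 -1.9  0.8]
11.9583 117.0 [ 642.3 -196.2  173. ] [ 0.1 -1.5  0.2]
12.2083 118.0 [ 644.7 -196.8  171.6] [ 0.6 -1.9  0.1]
12.4583 119.0 [ 645.8 -197.   171. ] [-4.2 -0.2  5.3]
12.7083 120.0 [ 646.  -197.1  170.9] [-12.5   1.7  12.1]
12.9583 121.0 [ 646.2 -197.1  170.8] [-19.4   3.9  19.8]
```

View pics/scene2.png

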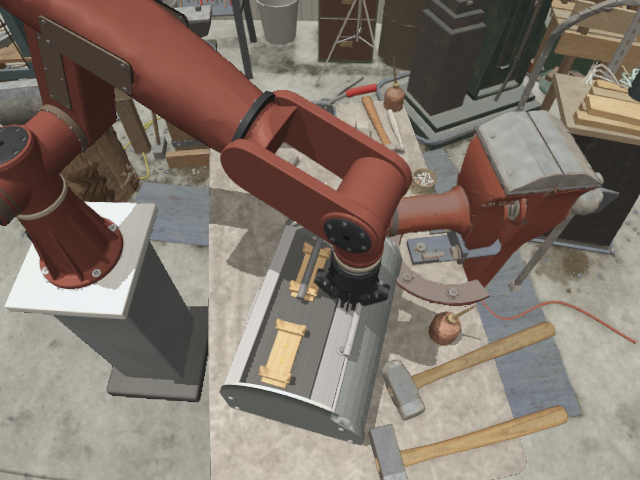

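View pics/top2.png

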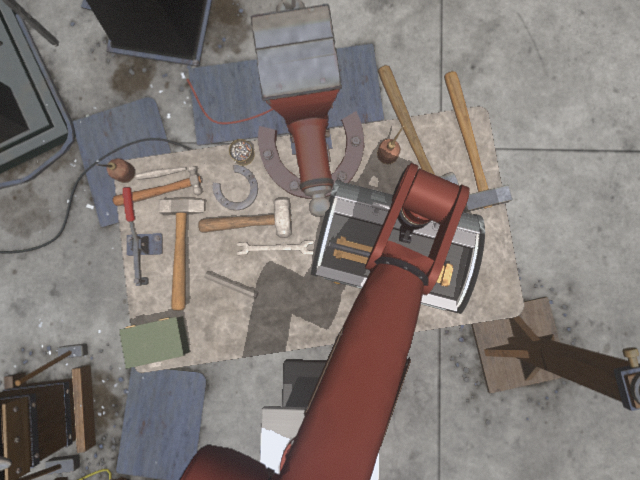

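The shutter is fully open against its stop. The scene picture shows the empty rest at about (284,352), on the −y side, and the stored bar in the other rest at (312,268). I'll back off, go to the chisel and look from there.

```bash
cat > g.py <<'E'
from h import *
d=S(0,0,np.deg2rad(-12.45),[(1,0,0)])[0]
p=get_obs()["tcp_pos"]-12*d; move_l(p,speed=150)
p=p-15*d; p[2]=215; move_l(p,speed=150)
move_l([480,-120,270],speed=400)
goto([482,253,110],[180,0,-19.8])
grip(60)
o=get_obs(); print(o["t"],o["tcp_pos"],o["joint_pos"].round(1),o["grip_width"])
for n in("top","scene"):
    a=get_image(n); cv2.imwrite(f"pics/{n}3.png",a[:,:,::-1])
    for r in regions_of("chisel_mid",n)[:2]: print(n,np.round(r["extent"]),r["score"])
E
python3 g.py
python3 - <<'E'
import cv2,numpy as np
a=cv2.imread("pics/top3.png");b=cv2.imread("pics/scene3.png")
f=lambda a,x,y,w,h,s:cv2.resize(a[y:y+h,x:x+w],None,fx=s,fy=s,interpolation=cv2.INTER_CUBIC)
cv2.imwrite("pics/z6.png",f(a,305,175,190,142,4))
cv2.imwrite("pics/z7.png",f(b,215,200,200,240,2.5))
E
```

```text
16.45 [482.00775191 252.94393597 110.05862642] [ 20.3  10.6 108.7   0.   60.7  40.1] 60.249670751492026
top [240. 290.  36.  16.] 0.56
top [235. 188.  44.  43.] 0.39
scene [283. 178.  30.  45.] 0.71
scene [285. 355.  47.  76.] 0.38
```

View pics/z6.png

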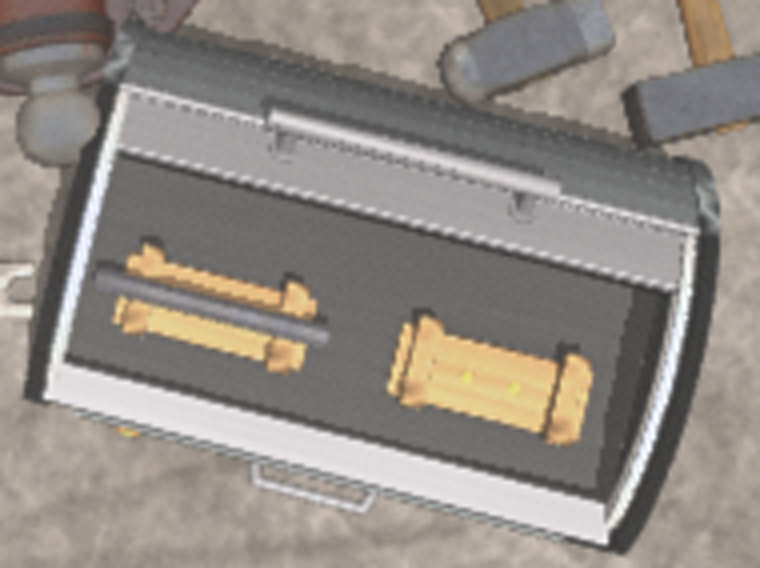

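View pics/z7.png

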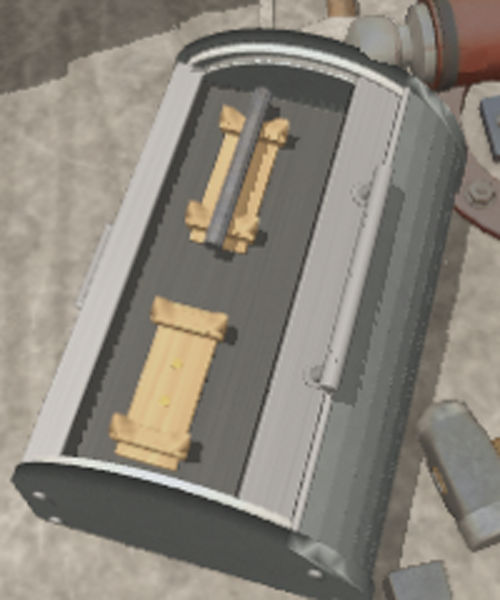

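View pics/scene3.png

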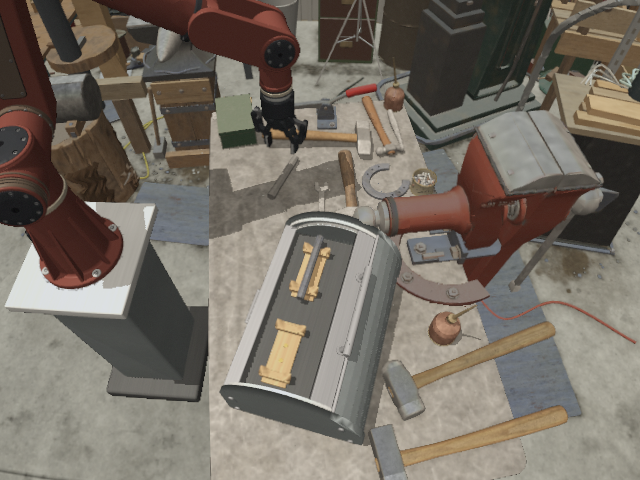

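The empty rest shows clearly on the −y side. Its saddles are at about (409,264) and (447,274) in the top picture, and the pull bar is at the stop. Now I'll refit the store pose with these extra points.

```bash
cat > c3.py <<'E'
from h import *
def cr(p,ox,oy,f): return [ox+(p[0]+.5)/f-.5, oy+(p[1]+.5)/f-.5]
T=lambda *p: cr(p,305,175,4); Z=lambda *p: cr(p,215,200,2.5)
B1=bar(1.18,90);B2=bar(1.18,-90)
obs=[("top",B1,T(269,118)),("top",B2,T(560,188)),("scene",B1,Z(381,170)),("scene",B2,Z(332,387)),
 ("top",[-93,182,120],T(68,362)),("top",[-93,-182,120],T(603,498)),
 ("top",[-37,-43,122],T(418,359)),("top",[-37,-137,122],T(569,398)),
 ("scene",[-37,-43,122],Z(191,316)),("scene",[-37,-137,122],Z(150,436))]
def res(v,full=False):
    x,y,w=v[:3]; o={"top":v[3:5],"scene":v[5:7]}
    r=[(proj(n,S(x,y,w,[p]))[0]+o[n]-q) for n,p,q in obs]
    if full: return np.array(r).round(1)
    return np.r_[np.ravel(r),np.array(v[3:7])/1.]
r=least_squares(res,[590,-185,-.217,0,0,0,0]); print(r.x.round(2),np.degrees(r.x[2])); print(res(r.x,True).tolist())
for n in ("top","scene"):
    ob=[o for o in obs if o[0]==n]
    rr=least_squares(lambda v:np.ravel([proj(n,S(*v,[p]))[0]-q for _,p,q in ob]),[590,-185,-.217]); print(n,rr.x.round(2),np.degrees(rr.x[2]).round(2),np.round(rr.fun,1))
print("seat",S(*r.x[:3],[(-37,-90,122.5)]))
E
python3 c3.py
```

```text
[ 5.8813e+02 -1.8588e+02 -2.2000e-01  1.4000e-01  8.2000e-01  4.0000e-01
  2.1000e-01] -12.788536556102045
[[-0.7, -0.5], [-0.5, -0.0], [1.3, -1.4], [-1.1, 0.7], [-3.9, -1.0], [3.9, 0.9], [1.0, 0.1], [0.0, -0.4], [-0.7, 0.6], [0.1, -0.1]]
top [ 5.8589e+02 -1.8634e+02 -2.3000e-01] -12.97 [-0.5 -0.5 -0.4  0.2 -3.9 -1.1  3.8  1.2  1.   0.2 -0.  -0.2]
scene [ 5.8887e+02 -1.8623e+02 -2.2000e-01] -12.54 [ 1.1 -1.7 -0.8  0.6 -0.7  0.6  0.4  0.1]
seat [[ 532.12470217 -265.45459793  122.5       ]]
```

```bash
cat > k.py <<'E'
from h import *
ori=[180,0,-20.2]
move_l([482.5,253.5,40],ori,speed=200)
move_l([482.5,253.5,3],speed=80)
o=get_obs(); print(o["wrist_force"].round(1),o["tcp_pos"].round(1))
grip(5,60); wait(0.2)
o=get_obs(); print(o["t"],o["wrist_force"].round(1),o["tcp_pos"].round(1),o["grip_width"])
move_l([482.5,253.5,150],speed=200)
o=get_obs(); print(o["t"],o["wrist_force"].round(1),o["moment"].round(2),o["grip_width"],o["tcp_pos"].round(1))
for n in("top","scene"):
    a=get_image(n); cv2.imwrite(f"pics/{n}4.png",a[:,:,::-1])
    for r in regions_of("chisel_mid",n)[:2]: print(n,np.round(r["extent"]),r["score"])
E
python3 k.py
python3 - <<'E'
import cv2,numpy as np
a=cv2.imread("pics/top4.png");b=cv2.imread("pics/scene4.png")
f=lambda a,x,y,w,h,s:cv2.resize(a[y:y+h,x:x+w],None,fx=s,fy=s,interpolation=cv2.INTER_CUBIC)
cv2.imwrite("pics/z8.png",np.hstack([f(a,170,240,130,150,3),f(b,230,70,130,150,3)]))
E
```

```text
[-0.1  0.   1. ] [482.1 253.3   2.4]
18.4 [-2.8  0.6  5.6] [482.5 253.9   3.7] 19.035000728829218
19.2833 [ 0.4 -0.1 -4.7] [-0.01 -0.01  0.02] 18.785040442806665 [481.  252.8 148. ]
top [236. 293.  33.  17.] 0.75
```

View pics/z8.png

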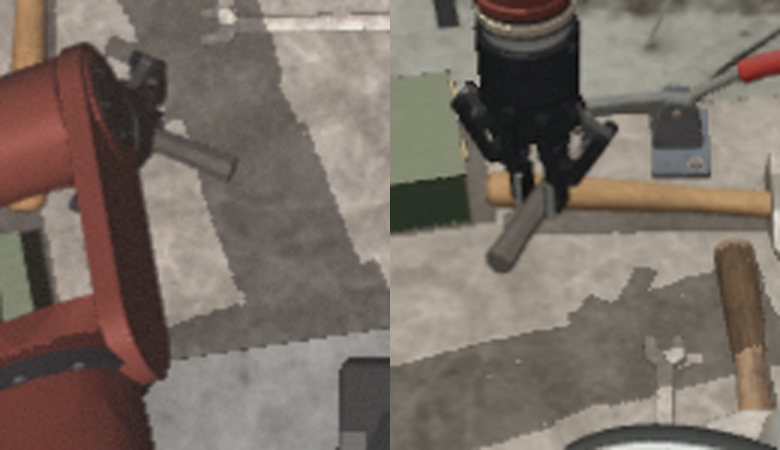

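```bash
python3 - <<'E'
from h import *
o=get_obs(); print(o["t"],o["tcp_pos"].round(1),o["ee_rot"].round(2),o["wrist_force"].round(1),o["moment"].round(3),o["grip_width"])
for z in (145,150,155,160,165): print(z,proj("scene",[454.4,180.5,z]).round(1),proj("top",[454.4,180.5,z]).round(1))
# z-height of the near end, both cams
tb=[170+237/3-.3,240+165/3]; sb=[230+(501-390)/3-.3,70+256/3]
s=least_squares(lambda X:np.r_[(proj("top",X)-tb).ravel(),(proj("scene",X)-sb).ravel()],[454,180,150]); print(s.x,s.fun.round(1))
b=cv2.imread("pics/scene4.png"); cv2.imwrite("pics/z9.png",cv2.resize(b[90:170,250:330],None,fx=7,fy=7,interpolation=cv2.INTER_CUBIC))
E
```

```text
19.4833 [481.2 252.9 147.9] [ 1.7985e+02  1.7000e-01 -2.0200e+01] [ 0.5 -1.1 -3.5] [ 0.032 -0.015 -0.011] 18.87378331783521
145 [[265.1 160.5]] [[247.9 295.1]]
150 [[264.9 159. ]] [[247.5 295.2]]
155 [[264.7 157.4]] [[247.1 295.2]]
160 [[264.5 155.9]] [[246.7 295.3]]
165 [[264.3 154.3]] [[246.3 295.3]]
[458.17627775 175.1084227  166.88163689] [-0.2 -1.2 -1.1  0.2]
```

View pics/z9.png

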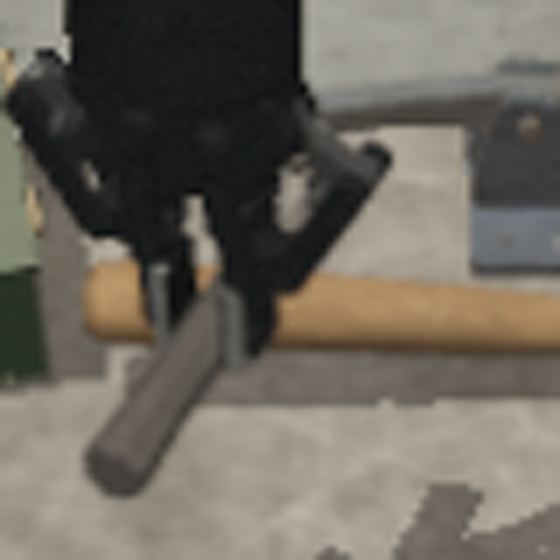

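```bash
cat > m.py <<'E'
from h import *
P=(587.3,-186,np.deg2rad(-12.75)); ori=[180,0,-12.75]
t=S(*P,[(-37,-88.5,0)])[0]; print("seat",t)
move_l([482.5,253.5,265],speed=250)
goto([t[0],t[1],265],ori); wait(0.2)
o=get_obs(); print(o["t"],o["tcp_pos"].round(1),o["grip_width"],o["wrist_force"].round(1))
e=np.r_[t[:2],265]-o["tcp_pos"]; e[2]=max(0,e[2])
c=np.r_[t[:2],0]+np.r_[e[:2],0]
move_l([c[0],c[1],160],speed=150); wait(.15)
o=get_obs(); print(o["t"],o["tcp_pos"].round(1),o["grip_width"],o["wrist_force"].round(1),o["ee_rot"].round(2))
for n in("top","scene"):
    a=get_image(n); cv2.imwrite(f"pics/{n}5.png",a[:,:,::-1])
E
python3 m.py
python3 - <<'E'
import cv2,numpy as np
a=cv2.imread("pics/top5.png");b=cv2.imread("pics/scene5.png")
f=lambda a,x,y,w,h,s:cv2.resize(a[y:y+h,x:x+w],None,fx=s,fy=s,interpolation=cv2.INTER_CUBIC)
cv2.imwrite("pics/z10.png",np.hstack([f(a,370,220,100,130,4),f(b,215,300,100,130,4)]))
E
```

```text
seat [ 531.68061114 -264.15199027    0.        ]
22.175 [ 532.1 -263.2  265.1] 18.599015520359117 [-0.3  0.8 -4.1]
23.175 [ 532.5 -265.9  161.9] 19.00315284975441 [ 0.2 -0.2 -3.8] [179.93  -0.19 -12.75]
```

View pics/z10.png

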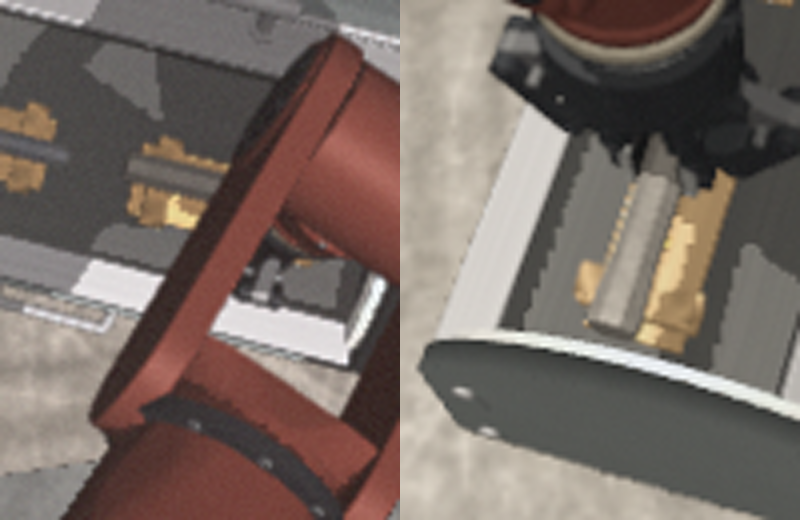

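The chisel is above the empty rest and parallel to its groove. In the scene half its near end is at crop (615,325), over the lower saddle. Next is a guarded descent.

```bash
cat > n.py <<'E'
from h import *
P=(587.3,-186,np.deg2rad(-12.75))
t=S(*P,[(-37,-88.5,0)])[0]
c=np.r_[531.0,-263.6,0]
move_l(c+[0,0,128],speed=100); wait(.1)
o=get_obs(); print(o["t"],o["tcp_pos"].round(1),o["grip_width"],o["wrist_force"].round(1))
z=128
f0=o["wrist_force"][2]
while z>106:
    z-=1.5; move_l(c+[0,0,z],speed=30); o=get_obs()
    print(round(o["t"],2),z,o["tcp_pos"].round(1),o["wrist_force"].round(1),round(o["grip_width"],1))
    if o["wrist_force"][2]-f0>4: break
E
python3 n.py
```

```text
23.8417 [ 531.5 -264.   128.6] 19.232814436415673 [ 0.5  0.1 -3.1]
24.09 126.5 [ 531.3 -263.8  127. ] [-0.9 -0.7 -4.9] 19.0
24.34 125.0 [ 530.9 -263.5  124.9] [-0.  -0.3 -4.3] 18.9
24.59 123.5 [ 530.8 -263.5  123.3] [-0.3  0.2 -4.1] 19.2
24.84 122.0 [ 530.9 -263.5  121.8] [ 0.1  0.4 -3.3] 18.9
25.09 120.5 [ 530.9 -263.5  120.3] [ 0.1  0.9 -3.2] 18.7
25.34 119.0 [ 531.3 -263.8  119.8] [-1.7  0.1 -0.3] 18.9
25.59 117.5 [ 531.3 -263.8  119.7] [-3.8  3.1  7.8] 18.9
```

```bash
python3 - <<'E'
from h import *
f=lambda a,x,y,w,h,s:cv2.resize(a[y:y+h,x:x+w],None,fx=s,fy=s,interpolation=cv2.INTER_CUBIC)
b=get_image("scene")[:,:,::-1]; a=get_image("top")[:,:,::-1]
cv2.imwrite("pics/z11.png",np.hstack([f(a,390,235,65,100,6),f(b,240,310,65,100,6)]))
o=get_obs();print(o["t"],o["tcp_pos"],o["wrist_force"])
E
```

```text
25.6917 [ 531.31480015 -263.791035    119.71655919] [-3.83841581  2.64729885  7.05347308]
```

View pics/z11.png

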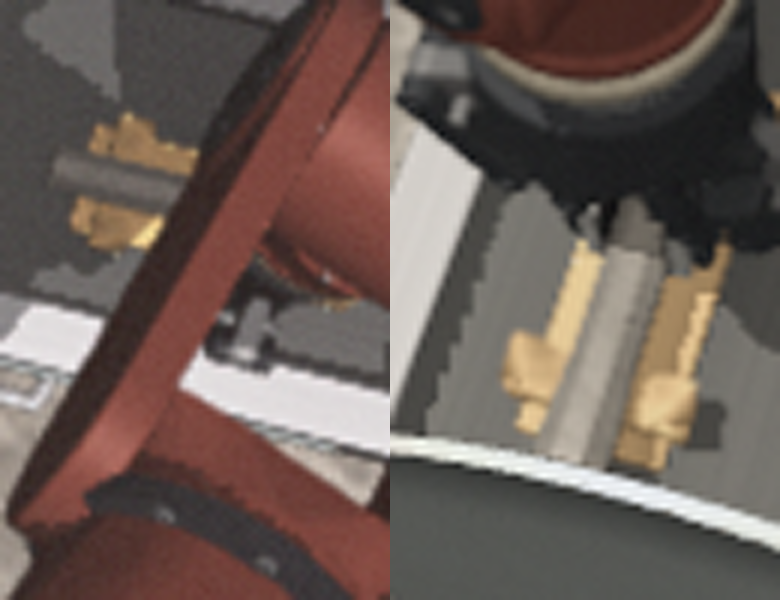

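```bash
python3 - <<'E'
from h import *
Pt=(585.89,-186.34,np.deg2rad(-12.97)); Pm=(588.1,-185.9,np.deg2rad(-12.79))
for z in (123,130): print(z,proj("top",S(*Pt,[(-37,-13,z),(-37,-43,z)])).round(1).tolist(),proj("top",S(*Pm,[(-37,-13,z)])).round(1).tolist())
p=onz("top",[[399.1,263.7]],124); print(p)
a=get_image("top")[:,:,::-1]; cv2.imwrite("pics/z12.png",cv2.resize(a[245:285,385:430],None,fx=14,fy=14,interpolation=cv2.INTER_CUBIC))
E
```

```text
123 [[398.5, 261.6], [410.2, 264.6]] [[398.4, 260.7]]
130 [[398.9, 261.5], [410.6, 264.5]] [[398.7, 260.6]]
[[ 541.68848773 -192.15195484  124.        ]]
```

View pics/z12.png

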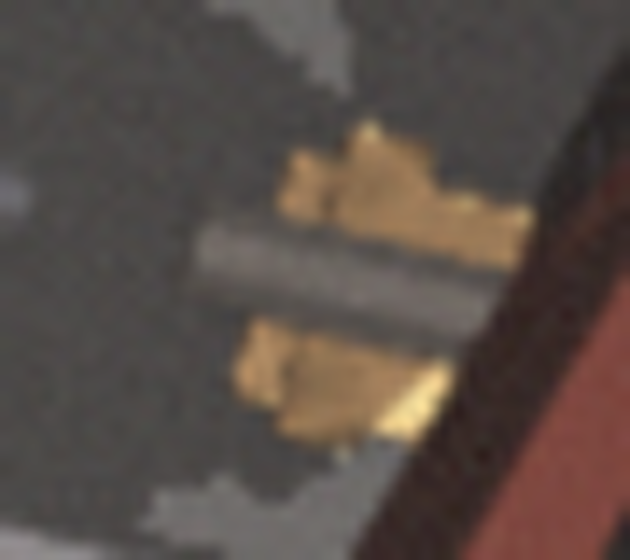

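The chisel is centred in the groove, and its left end is at (398.5,262.4) against an expected (398.5,261.6). Contact at TCP z=119.7 fits a rest that stands on a base plank about 5 mm thick, so I'll release.

```bash
cat > q.py <<'E'
from h import *
c=np.r_[531.0,-263.6,0]
move_l(c+[0,0,119],speed=30)
o=get_obs(); print(o["tcp_pos"].round(1),o["wrist_force"].round(1),o["grip_width"])
grip(30); wait(.2)
o=get_obs(); print(o["t"],o["tcp_pos"].round(1),o["wrist_force"].round(1),o["grip_width"])
grip(40)
move_l(c+[0,0,150],speed=60)
move_l(c+[0,0,215],speed=200)
o=get_obs(); print(o["t"],o["tcp_pos"].round(1),o["wrist_force"].round(1),o["grip_width"])
goto([400,-60,270],[180,0,-12.75])
for n in("top","scene"): cv2.imwrite(f"pics/{n}6.png",get_image(n)[:,:,::-1])
print(get_obs()["t"])
f=lambda a,x,y,w,h,s:cv2.resize(a[y:y+h,x:x+w],None,fx=s,fy=s,interpolation=cv2.INTER_CUBIC)
a=cv2.imread("pics/top6.png");b=cv2.imread("pics/scene6.png")
cv2.imwrite("pics/z13.png",f(a,305,190,180,130,4.4)); cv2.imwrite("pics/z14.png",f(b,215,200,200,240,2.5))
E
python3 q.py
```

```text
[ 531.5 -263.9  119.7] [-1.2  1.2  2.5] 19.044903262726013
26.4583 [ 531.  -263.6  118.9] [-0.1  0.2 -0.2] 29.69698743084812
27.8583 [ 531.1 -263.6  215. ] [ 0.4  0.6 -0.4] 40.23120102146278
28.9333
```

View pics/z13.png

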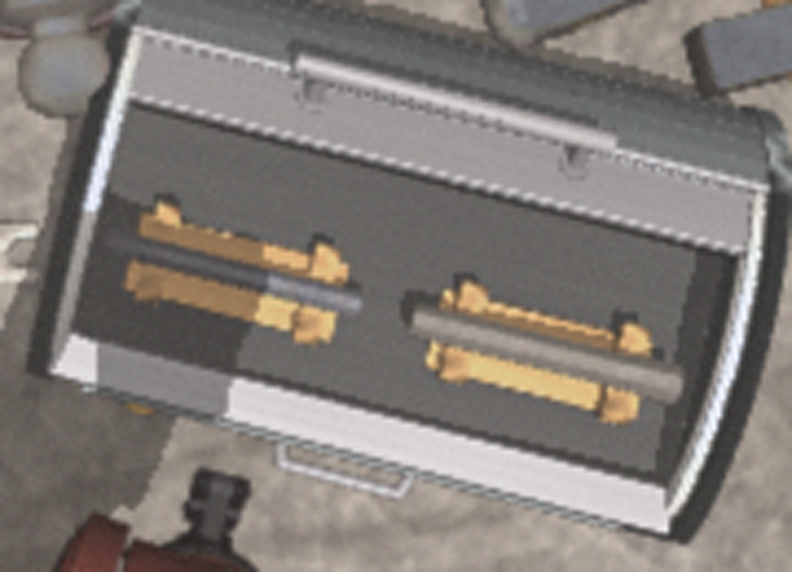

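View pics/z14.png

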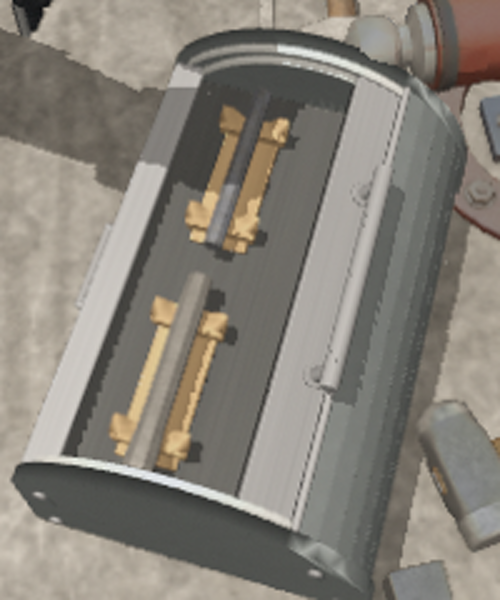

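The chisel lies seated in both saddles of the empty rest. In the top crop its ends are at (412,318) and (682,385), about 2 mm from centred, and the stored bar hasn't moved. Now I'll close the shutter by pushing the bar from behind.

```bash
cat > r.py <<'E'
from h import *
P=(587.3,-186,np.deg2rad(-12.75)); 
d=S(0,0,P[2],[(1,0,0)])[0]
def pose(thd,gap=0,e=10,h=12.2):
    th=np.deg2rad(thd); al=np.deg2rad(max(0,min(32,.85*(90-thd))))
    b=np.array([-160*np.cos(th),0,40+160*np.sin(th)])
    tx=np.array([np.cos(al),0,np.sin(al)]); tz=np.array([np.sin(al),0,-np.cos(al)])
    return S(*P,[b+(7+h+gap)*tx+e*tz])[0],[180,-np.degrees(al),-12.75]
if __name__=="__main__":
    for th in (120,90,70,52):
        p,o=pose(th); print(th,p.round(1),o, np.round(solve_ik(p,o),1))
    grip(0)
    p,o=pose(119.6,gap=14)
    goto([p[0],p[1],265],o)
    move_l(p,speed=120)
    s=get_obs(); print(s["t"],s["tcp_pos"].round(1),s["wrist_force"].round(1))
    for n in("top","scene"): cv2.imwrite(f"pics/{n}7.png",get_image(n)[:,:,::-1])
E
python3 r.py; python3 -c "
import cv2,numpy as np
a=cv2.imread('pics/top7.png');b=cv2.imread('pics/scene7.png')
f=lambda a,x,y,w,h,s:cv2.resize(a[y:y+h,x:x+w],None,fx=s,fy=s,interpolation=cv2.INTER_CUBIC)
cv2.imwrite('pics/z15.png',np.hstack([f(a,340,160,130,160,3),f(b,280,190,130,160,3)]))"
```

```text
120 [ 684.1 -207.9  168.6] [180, np.float64(-0.0), -12.75] [-22.5  26.1  81.8  -0.   72.1  -9.8]
90 [ 606.  -190.2  190. ] [180, np.float64(-0.0), -12.75] [-23.8  15.7  93.1  -0.   71.2 -11. ]
70 [ 554.7 -178.6  186.4] [180, np.float64(-17.0), -12.75] [-26.9  -0.2 112.9   5.3  51.  -16.9]
52 [ 512.3 -169.   167.8] [180, np.float64(-32.0), -12.75] [-31.2 -11.8 129.4  18.   33.  -31.1]
31.6083 [ 697.5 -211.1  170.4] [ 0.6 -0.4  1.8]
```

View pics/z15.png

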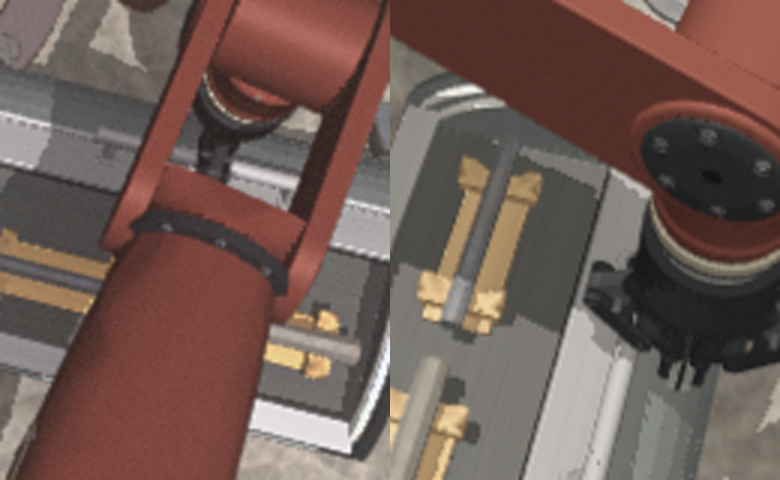

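The closed fingers stand just behind the bar, at crop (680,370) with the bar at (620,375). Rolling the shutter down.

```bash
cat > s.py <<'E'
from r import *
for th in [118,112,104,96,88,80,72,66,61,58,56]:
    p,o=pose(th); move_l(p,o,speed=90); s=get_obs(); 
    print(round(s["t"],2),th,(s["tcp_pos"]-p).round(1),s["wrist_force"].round(1))
    if np.linalg.norm(s["wrist_force"])>22: break
for n in("top","scene"): cv2.imwrite(f"pics/{n}8.png",get_image(n)[:,:,::-1])
E
python3 s.py; python3 -c "
import cv2,numpy as np
a=cv2.imread('pics/top8.png');b=cv2.imread('pics/scene8.png')
f=lambda a,x,y,w,h,s:cv2.resize(a[y:y+h,x:x+w],None,fx=s,fy=s,interpolation=cv2.INTER_CUBIC)
cv2.imwrite('pics/z16.png',np.hstack([f(a,330,190,130,160,3),f(b,210,200,130,160,3)]))"
```

```text
32.06 118 [ 1.4 -0.5  2.5] [ 2.1 -1.5  3.5]
32.39 112 [ 2.1 -0.6  2.8] [ 4.2 -0.7  5.8]
32.79 104 [ 2.8 -0.7  3.5] [ 4.7 -1.   7.9]
33.19 96 [ 3.4 -1.   4.2] [ 4.9 -0.2  8.9]
33.58 88 [ 3.  -1.1  4.1] [ 4.7 -1.   8.6]
33.97 80 [ 0.8 -0.4  2.3] [ 2.1 -0.5  5.1]
34.35 72 [-1.1  0.4 -0.3] [ 0.4 -0.6  0.8]
34.67 66 [-1.3  0.5 -1.3] [-0.2 -0.1 -0.3]
34.98 61 [-0.7  0.4 -0.9] [-0.9  0.8  0. ]
35.23 58 [-0.2  0.2 -0.5] [0.3 1.2 0.5]
35.48 56 [ 0.1  0.  -0.1] [ 1.  -0.3  0.3]
```

View pics/z16.png

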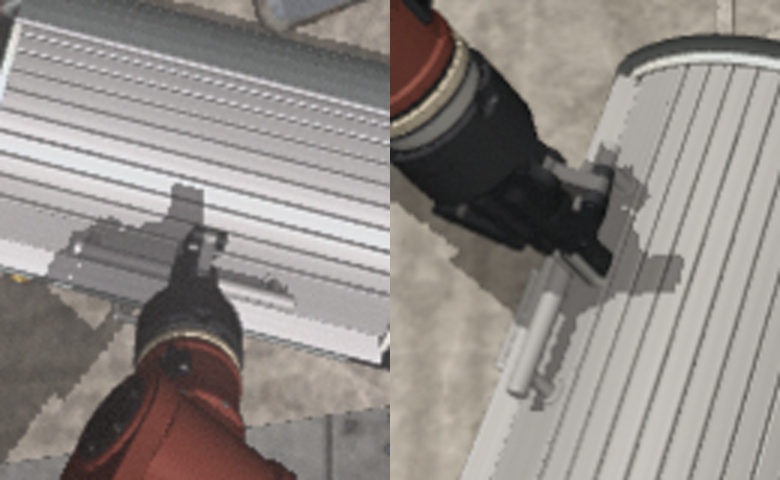

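The bar has come nearly down, with its lower end at scene crop (520,390), and the fingers are still behind it. Finishing in small steps until the sill stops it.

```bash
cat > s2.py <<'E'
from r import *
for th in [54,53,52,51,50,49,48,47,46,45,44]:
    p,o=pose(th); move_l(p,o,speed=60); s=get_obs(); f=s["wrist_force"]
    print(round(s["t"],2),th,(s["tcp_pos"]-p).round(1),s["tcp_pos"].round(1),f.round(1))
    if np.linalg.norm(f)>18: break
for n in("top","scene"): cv2.imwrite(f"pics/{n}9.png",get_image(n)[:,:,::-1])
E
python3 s2.py; python3 -c "
import cv2,numpy as np
a=cv2.imread('pics/top9.png');b=cv2.imread('pics/scene9.png')
f=lambda a,x,y,w,h,s:cv2.resize(a[y:y+h,x:x+w],None,fx=s,fy=s,interpolation=cv2.INTER_CUBIC)
cv2.imwrite('pics/z17.png',np.hstack([f(a,330,190,130,160,3),f(b,210,200,130,160,3)]))"
```

```text
35.83 54 [-0.2  0.1 -0.2] [ 516.4 -169.9  170.4] [ 0.4 -1.   0.8]
36.08 53 [ 0.1 -0.1  0.1] [ 514.5 -169.6  169.4] [-0.2 -1.1  2.3]
36.33 52 [ 0.5 -0.2  0.7] [ 512.8 -169.3  168.5] [ 2.6 -0.5  1.8]
36.58 51 [ 2.4 -0.8  2.5] [ 512.5 -169.3  168.5] [8.8 0.7 1.4]
36.83 50 [ 4.2 -1.5  4.4] [ 512.2 -169.6  168.7] [13.1  0.5  1.6]
37.08 49 [ 5.9 -2.3  6.4] [ 511.9 -169.9  168.9] [15.9  0.8  3.7]
37.33 48 [ 7.6 -3.2  8.4] [ 511.5 -170.3  169. ] [19.9  1.   4.9]
```

View pics/z17.png

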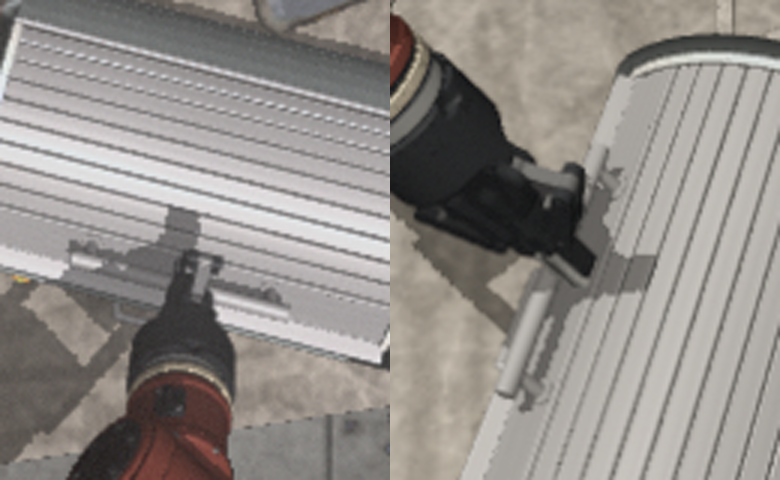

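```bash
cat > u.py <<'E'
from r import *
p,o=pose(52,gap=6); move_l(p,o,speed=60)
p2,_=pose(52,gap=6,e=-50); move_l(p2,o,speed=150)
goto([400,100,300],[180,0,-12.75]); s=get_obs(); print(s["t"],s["wrist_force"].round(1))
for n in("top","scene"): cv2.imwrite(f"pics/{n}10.png",get_image(n)[:,:,::-1])
for q in (0,.03,.06,.1): print(q,proj("top",S(*P,[bar(q,90),bar(q,-90)])).round(1).tolist(),proj("scene",S(*P,[bar(q,90),bar(q,-90)])).round(1).tolist())
f=lambda a,x,y,w,h,s:cv2.resize(a[y:y+h,x:x+w],None,fx=s,fy=s,interpolation=cv2.INTER_CUBIC)
a=cv2.imread("pics/top10.png");b=cv2.imread("pics/scene10.png");a0=cv2.imread("pics/top0.png");b0=cv2.imread("pics/scene0.png")
cv2.imwrite("pics/z18.png",np.vstack([np.hstack([f(k,345,255,100,65,4),f(l,215,235,100,100,4)[:260]]) for k,l in((a0,b0),(a,b))]))
cv2.imwrite("pics/z19.png",f(b,215,235,100,100,6))
E
python3 u.py
```

```text
39.5 [ 0.3 -0.6  0.4]
0 [[353.1, 274.6], [426.0, 293.1]] [[278.3, 249.0], [246.9, 331.9]]
0.03 [[353.6, 273.1], [426.6, 291.6]] [[280.0, 248.6], [248.7, 331.8]]
0.06 [[354.0, 271.5], [427.2, 290.0]] [[281.8, 248.3], [250.6, 331.8]]
0.1 [[354.6, 269.3], [428.0, 287.8]] [[284.3, 247.9], [253.2, 331.8]]
```

View pics/z18.png

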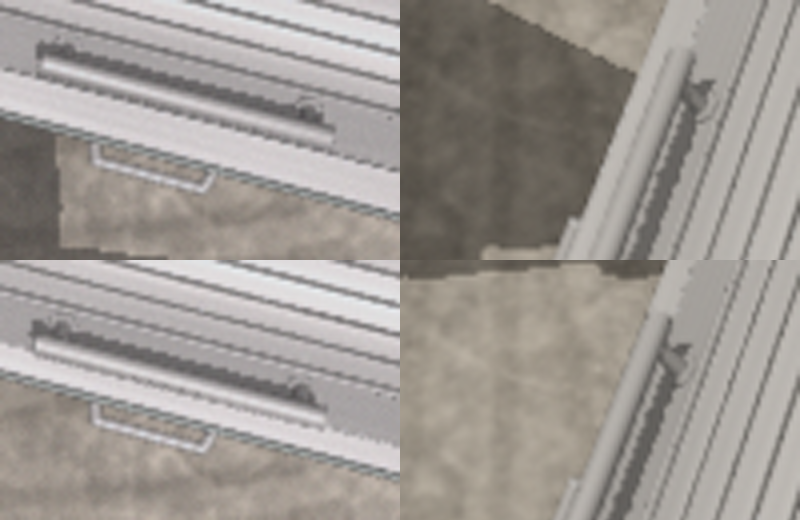

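View pics/z19.png

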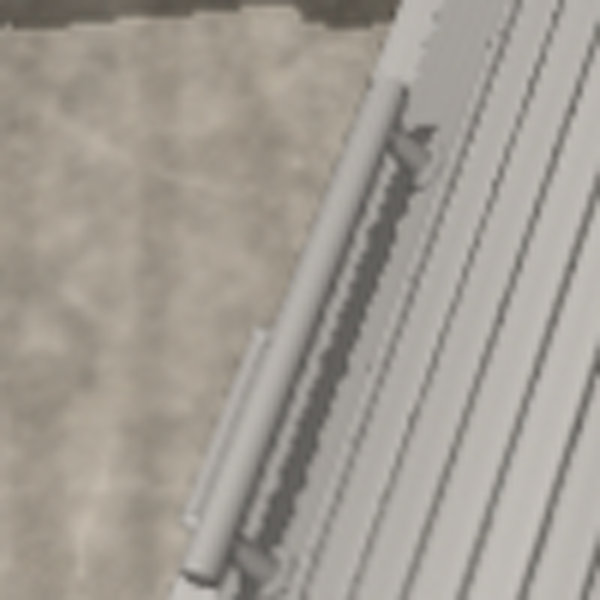

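View pics/top10.png

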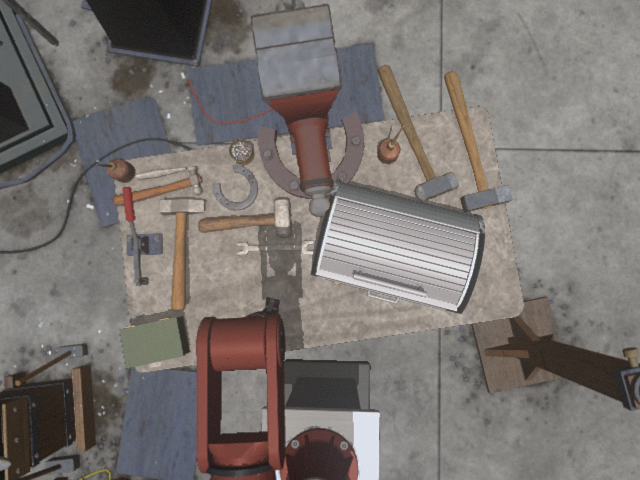

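```bash
python3 - <<'E'
from station import *
print(get_obs()["t"]); sign_off()
E
```

```text
39.6
the job is handed in; nothing more can be done
```

The chisel is put away and the shutter is rolled back down. I handed the job in at about 39.6 s of the 66 s allowed; no verdict was reported.

**What I did:** I pushed the shutter open to its stop by the pull bar and lifted the chisel at its middle. I lowered it into the empty rest (the −y side) until it touched, let it go, and pushed the bar back down from behind.

**What the last checks showed:**
- **Chisel:** It lay in both saddles, parallel to the groove and about 2 mm off centre lengthwise by the top camera. I left that as it was. I could not look at it again once the shutter was down.
- **Seat height:** The chisel touched about 5 mm higher than I had worked out. I put this down to a base plank under the rest; the pictures showed it properly seated.
- **Grip:** The fingers read 19 mm on the 22 mm chisel, and I found no sure reason. The chisel did not slip.
- **Shutter:** It stopped hard at the 52° closed position, with about 19 N of push against 4 to 7 N of friction. The top camera puts the joint at about 0. The scene camera reads up to about 0.03 rad, which is within the 1–2 pixel offset I saw in it.
- **Everything else:** The bar in the other rest looked unmoved before I closed the shutter. In the final picture the spanner and horseshoe were where they started. The arm stood clear, with wrist force near zero.

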